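Find the pump head with the worn bearing

ROBOT

A 6-joint arm with a two-finger parallel gripper is mounted at the origin on a cart in front of the work surface, level with it; the furniture and walls round the work are solid. World frame = base frame: x ahead of the robot, y to its left, z up, the work surface at z = 0. Lengths are in m, angles in rad, forces in N, time in s.
With the tool pointing down it reaches from about 0.275 to 0.875 m from the base axis. Payload 12.5 kg.
Tool frame: the origin (TCP) lies at the very end of the fingers, on their centre line; the grasp point (between the pads) lies 19 mm behind it; z points along the fingers, y is the line along which they close (so a half turn about z gives the same grasp; the last joint's range is limited). The gripper opens to 85 mm and grips with 20 to 120 N. Pads are 22 mm wide; open, the fingers measure 114 mm over their backs; the gripper's body (76 mm by 85 mm) begins 54 mm behind the grasp point. The pads swing forward as they close: fully open they stand 13 mm farther back than shut.
Start: joints at [-1.198, 0.351, 1.652, -0, 1.139, -0.085], TCP at [0.243, -0.493, 0.208] pointing down, gripper open.
Joint ranges: [-2.75, 2.75], [-0.79, 2.1], [0.01, 2.65], [-1.57, 4.71], [0.07, 3.14], [-2.87, 2.87]. Speed limits (rad/s): [2.22, 2.22, 2.79, 3.14, 3.14, 3.14].

INTERFACE

Orientations are given as a 3x3 rotation matrix whose columns are the frame's x, y, z axes.
In Python, from bench import manip gives the robot as it stands. Calls block until the motion is done:
- manip.move_ptp(position, orientation): joint-space move of the TCP to a pose.
- manip.move_l(position, attitude=None, max_speed=0.15): straight line of the TCP; attitude=None keeps the orientation; max_speed is the mean speed in m/s.
- manip.move_j(angles): joint-space move.
- manip.set_gripper(opening, effort=None): opening from 0.0 (shut) to 1.0 (fully open); effort is the grip in N (None keeps the last); returns when the fingers have stopped.
- manip.dwell(seconds).
- manip.inverse_kinematics(position, orientation): joint angles nearest the present ones, or None.
- manip.grab_frame(name): name is "scene" or "top" or "wrist"; returns (picture, depth): 400x640x3 uint8, red, green, blue; 400x640 float32, m along the optical axis (not along the pixel's ray), 0 where there is no reading.
- manip.get_calibration(name): a dict with "camera_matrix" (3x3 intrinsics, pixels), "k1" (the pictures are not rectified: a ray, as slopes to the right and down, at radius r is drawn at 1 + k1 r^2 times it, then the intrinsics apply), "R" (3x3) and "t" (3): a world point X has camera coordinates R X + t. Camera axes: x right, y down, z forward; pixel columns grow to the right and rows downward; lengths in m; the calibration is good to about 2 mm. A picture is of the moment at which its call begins: read the wrist's pose just before it. get_calibration takes no time and is no camera call; for the wrist camera it gives the pose at the moment of the call.
A pose or a line that the arm cannot do raises manip.Unreachable and nothing moves.
- manip.sign_off(): hands the job in; it is judged then, once.
Trained networks look in the newest picture that a camera, given by its name, has taken for a name from the list of things; names that differ only in an ending like _2 or _b are one class to them, and where a whole thing is asked for, a point or a joint stands for the part that bears it (a point fixed in the world has none). Each returns a list of dicts, best first, with "confidence" (0 to 1); they miss things now and then, are a little off and sometimes report something else, mostly with a low value. They report only what shows in the picture. A call takes as long as a camera call.
- manip.look_for(camera, name): "at" ([x, y, z] in m, in world coordinates, good to about 4 mm: the middle of the surface that is visible of it).
Readings, each from a call of its own:
- manip.current_time(): time.
- manip.current_qpos(): joint angles.
- manip.current_joint_vel(): joint speeds.
- manip.current_joint_torque(): joint torques, N m.
- manip.current_ee_pos(): TCP position.
- manip.current_tcp_rot(): TCP orientation.
- manip.current_force(): force on the tool from outside, world axes, zero at the start.
- manip.current_ft_torque(): the same for the moment, N m.
- manip.current_grip_width(): opening from 0.0 (shut) to 1.0 (fully open).
- manip.current_grip_force(): force on a finger pad.
Only numpy, scipy, OpenCV 4.12 (cv2) and the standard library are available. Lean on these libraries where they do the work, as an engineer would, in place of code of your own. Each camera call takes 0.05 s, during which the arm holds its last target. There are 200 camera calls.

TASK

One of the three pump heads on the wash-pump deck has a worn bearing that drags. With all three still seated, swing each hand crank round by about a quarter turn, leave it there and feel how hard it goes; then lift the head that drags most out by its knob and stand it upright in the middle of the steel dish, leaving the two sound heads seated. Handle the heads lightly, set the bad one down gently, and do not disturb the other things on the bench.

Things in the scene. Friction and masses are not known exactly. Their poses are not given: they have to be found in the camera images.
- pump_deck: fixed white drive deck, 110 (x) x 320 (y) x 49 high, grey end caps and fascia; origin centre of its underside, z up, x away from its front. In its top (z = 48) a row of three square sockets 38 x 38, 24 deep. A pump head stands in each, its plate flat on the deck, held by its stub with 1 mm of play each way and a few degrees; it lifts straight out, no catch
- seat_1 (a point): middle of the left-hand socket (deck y = +100) in the plane of the deck's top, on the rotor axis of the head here. Heights above it: dark 80 x 80 plate 0 to 8; rotor of white rollers between steel discs (dia. 52) to 27; flat crank arm to 32; upright crank handle 32 to 50; round black knob on a neck, dia. 30 from 53 to 81. The heads look alike, 0.8 kg (15 % either way)
- seat_2 (a point): the same for the centre socket (deck y = 0). The crank turns with rotor and knob about the upright axis, both ways, no end stop. Arm 12 wide; handle dia. 11, 40 out from the axis (the bearings' pins of the rules: 20.5 out along the arm). At the start each crank points to the deck's rear (deck +x), up to 35 degrees to either side
- seat_3 (a point): the same for the right-hand socket (deck y = -100). Drag cannot be seen, only felt, and is steady all round: pushed slowly at the handle a sound head takes 1 N or less, the worn one about 4 to 7 N (0.22 N m). The worn head (worn_bearing) is in any of the three seats, drawn anew each time; the sound ones (sound_bearing_1, _2) are in the others
- dish: fixed stainless dish, outside 150 (x) x 124 (y), rim 24 high, wall 3, empty; origin centre of its underside, inner floor at z = 3. A head stands here by itself on its square steel stub, 36 x 36, 20 long below the plate; a grip of 24 N per finger on the knob carries it. Limits: 60 N from the fingers (both added), 90 N levered against the deck (about 20 N sideways on crank or knob), 40 N when set down
- dropper_bottle: bystander: small white dropper bottle, dia. 24, 56 tall, loose, standing behind the gap between deck and dish; origin centre of its underside
- coverslip_box: bystander: little white box with a yellow lid, 32 x 28 x 14, loose; origin centre of its underside
- cassette: bystander: flat white test cassette, 70 x 21 x 5, loose, left of the deck; origin centre of its underside

How it is judged:
On the way:
1. all three rotors have been turned by at least about 40 degrees from where they began, and stand turned, with all three heads still seated in the deck (distance of each of worn_bearing_pin, sound_bearing_1_pin, sound_bearing_2_pin from where it was at the start of the episode above 0.014 m and x of worn_bearing in the frame of pump_deck between -0.006 and 0.006 m and y of worn_bearing in the frame of pump_deck between -0.108 and 0.108 m and z of worn_bearing in the frame of pump_deck between 0.047 and 0.057 m and angle between each of worn_bearing, sound_bearing_1, sound_bearing_2's own z axis and vertical below 0.12 rad and x of sound_bearing_1 in the frame of pump_deck between -0.006 and 0.006 m and y of sound_bearing_1 in the frame of pump_deck between -0.108 and 0.108 m and z of sound_bearing_1 in the frame of pump_deck between 0.047 and 0.057 m and x of sound_bearing_2 in the frame of pump_deck between -0.006 and 0.006 m and y of sound_bearing_2 in the frame of pump_deck between -0.108 and 0.108 m and z of sound_bearing_2 in the frame of pump_deck between 0.047 and 0.057 m), for 0.2 s.
At the end, for the whole second after the job is handed in: The head with the worn bearing stands upright (7 degrees) on the dish's floor (within 5 mm of it), its middle within 50 mm along and 40 mm across the dish of the dish's middle; the two sound heads are seated in the deck (within 5 mm of flat, 7 degrees); all stay so, released (x of worn_bearing in the frame of dish between -0.05 and 0.05 m and y of worn_bearing in the frame of dish between -0.04 and 0.04 m and z of worn_bearing in the frame of dish between 0.022 and 0.032 m and angle between each of worn_bearing, sound_bearing_1, sound_bearing_2's own z axis and vertical below 0.12 rad and x of sound_bearing_1 in the frame of pump_deck between -0.006 and 0.006 m and y of sound_bearing_1 in the frame of pump_deck between -0.108 and 0.108 m and z of sound_bearing_1 in the frame of pump_deck between 0.047 and 0.057 m and x of sound_bearing_2 in the frame of pump_deck between -0.006 and 0.006 m and y of sound_bearing_2 in the frame of pump_deck between -0.108 and 0.108 m and z of sound_bearing_2 in the frame of pump_deck between 0.047 and 0.057 m); the robot touches nothing.
It fails at once if the fingers squeezed, pressed or wrenched something with more than 60 N in all (contact force between the fingers and anything else above 60 N).
It fails at once if a head was pressed or wrenched against the deck with more than 90 N (contact force between anything else and pump_deck above 90 N).
It fails at once if something was dropped or banged into the dish with more than 40 N (contact force between anything else and dish above 40 N).
It fails at once if a sound head was lifted out of the deck (z of any of sound_bearing_1, sound_bearing_2 in the frame of pump_deck above 0.075 m).
It fails at once if a bystander was moved more than 20 mm (distance of any of dropper_bottle, coverslip_box, cassette from where it was at the start of the episode above 0.02 m).
It also fails if it takes over 72 s, if anything falls off the work surface, if the arm or the gripper's body presses on something with over 40 N, if the wrist force passes 120 N, or if a joint passes its speed limit or range.

## Working session

There is one attempt and no reset: what is moved stays moved. The work goes in short steps, each a Python script; the robot and the scene stay as the last script left them, time stands still between calls to the robot, and variables do not carry over. Pictures are saved under pics/ and viewed, at most 10 in all, crops included, and the job is handed in when it is done.

```bash
ls; mkdir -p pics
python3 - <<'E'
from bench import manip
import cv2
for c in ("top","scene"):
    p,d=manip.grab_frame(c); cv2.imwrite(f"pics/{c}0.png",p[:,:,::-1])
    k=manip.get_calibration(c); print(c,k["camera_matrix"].tolist(),k["k1"],(-k["R"].T@k["t"]).round(3),k["R"].round(3).tolist())
    for n in ["pump_deck","dish","worn_bearing","worn_bearing_pin","dropper_bottle","coverslip_box","cassette","seat_1"]:
        try: print(n,[([round(float(v),3) for v in r["at"]],round(r["confidence"],2)) for r in manip.look_for(c,n)])
        except Exception as e: print(n,repr(e))
print(manip.current_time(),manip.current_tcp_rot().round(2) if hasattr(manip.current_tcp_rot(),'round') else manip.current_tcp_rot())
E
```

```text
pics
top [[450.61205711520034, 0.0, 325.77360288815066], [0.0, 450.61205711520034, 199.41341523322788], [0.0, 0.0, 1.0]] -0.07037287851087032 [ 0.424 -0.032  1.188] [[0.022, -1.0, 0.009], [-0.994, -0.023, -0.107], [0.107, -0.007, -0.994]]
pump_deck [([0.474, 0.001, 0.054], 0.55)]
dish [([0.455, -0.367, 0.002], 0.76)]
worn_bearing ValueError('it knows: cassette, coverslip_box, dish, dropper_bottle, pump_deck, seat')
worn_bearing_pin ValueError('it knows: cassette, coverslip_box, dish, dropper_bottle, pump_deck, seat')
dropper_bottle [([0.468, 0.003, 0.045], 0.55), ([0.425, 0.29, 0.003], 0.53)]
coverslip_box [([0.626, -0.282, 0.012], 0.65)]
cassette [([0.426, 0.292, 0.003], 0.76)]
seat_1 [([0.47, 0.003, 0.046], 0.74)]
scene [[505.1823740971972, 0.0, 324.92308055061557], [0.0, 505.1823740971972, 203.42001864545293], [0.0, 0.0, 1.0]] -0.06220334002071446 [0.132 0.574 0.99 ] [[-0.838, -0.545, -0.01], [-0.423, 0.661, -0.619], [0.344, -0.515, -0.785]]
pump_deck [([0.437, 0.056, 0.048], 0.97)]
dish [([0.461, -0.372, -0.0], 0.81)]
worn_bearing ValueError('it knows: cassette, coverslip_box, dish, dropper_bottle, pump_deck, seat')
worn_bearing_pin ValueError('it knows: cassette, coverslip_box, dish, dropper_bottle, pump_deck, seat')
dropper_bottle []
coverslip_box []
cassette [([0.43, 0.289, 0.007], 0.84)]
seat_1 [([0.439, 0.057, 0.046], 0.61)]
0.7 [[ 0.9   0.44 -0.  ]
 [ 0.44 -0.9  -0.  ]
 [-0.    0.   -1.  ]]
```

View pics/top0.png

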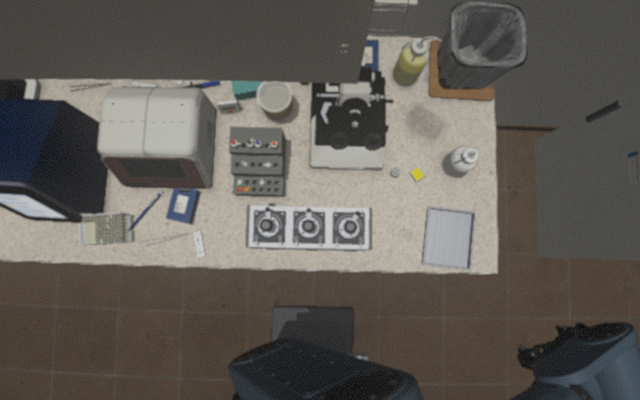

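View pics/scene0.png

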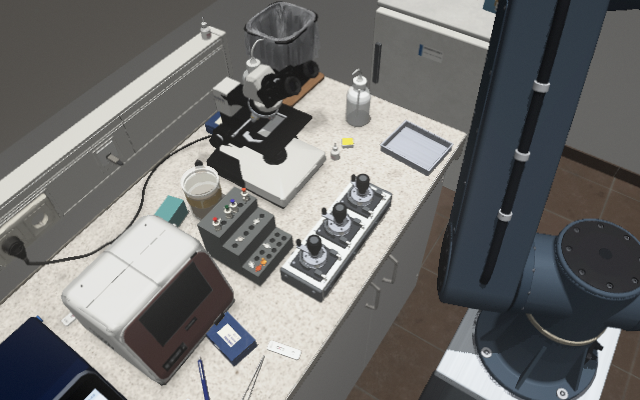

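The top view shows the deck spanning about px (246–371, 206–249), with knobs near (269,227), (309,227) and (349,228). The dish is at (448,238), the dropper bottle at (395,172) and the yellow-lidded box at (417,174). The control box stands close behind the deck's left half. Next I'll measure with depth.

```bash
cat > h.py <<'E'
from bench import manip
import numpy as np, cv2
def cloud(c):
    k=manip.get_calibration(c); p,d=manip.grab_frame(c)
    v,u=np.mgrid[0:400,0:640]
    n=cv2.undistortPoints(np.stack([u.ravel(),v.ravel()],1).astype(np.float64)[:,None],k["camera_matrix"],np.array([k["k1"],0,0,0,0.]))[:,0]
    z=d.ravel().astype(float); X=(np.c_[n*z[:,None],z]-k["t"])@k["R"]; X[z==0]=np.nan
    return p,X.reshape(400,640,3),k
def project(k,X):
    return cv2.projectPoints(np.atleast_2d(X).astype(float),cv2.Rodrigues(k["R"])[0],k["t"],k["camera_matrix"],np.array([k["k1"],0,0,0,0.]))[0][:,0]
def down(yaw):  # closing axis y along direction yaw (world), z down
    y=np.array([np.cos(yaw),np.sin(yaw),0]); z=np.array([0,0,-1.]); return np.c_[np.cross(y,z),y,z]
E
python3 - <<'E'
from h import *
np.set_printoptions(precision=4,suppress=True)
for c in ("top","scene"):
    p,X,k=cloud(c); x,y,z=np.moveaxis(X,2,0)
    roi=(x>.38)&(x<.56)&(y>-.2)&(y<.2)
    t=roi&(abs(z-.048)<.006); P=X[t][:,:2]
    print(c,"deck z",np.nanmedian(z[t]),t.sum(),cv2.minAreaRect(P.astype(np.float32)))
    for lo,hi,n in((.115,.14,"knob"),(.09,.104,"handle")):
        m=(roi&(z>lo)&(z<hi)).astype(np.uint8); N,L=cv2.connectedComponents(m)
        for i in range(1,N):
            if (L==i).sum()>2: q=X[L==i]; print(n,(L==i).sum(),q.mean(0),q.min(0),q.max(0))
    m=(x>.35)&(x<.6)&(y>-.5)&(y<-.25)&(z>.016)&(z<.032); 
    if m.sum()>10: print("dish rim",m.sum(),cv2.minAreaRect(X[m][:,:2].astype(np.float32)),np.median(z[m]))
    m=(x>.48)&(x<.7)&(y>-.3)&(y<-.14)&(z>.01); N,L=cv2.connectedComponents(m.astype(np.uint8))
    for i in range(1,N):
        if (L==i).sum()>4: q=X[L==i]; print("obj",(L==i).sum(),q.mean(0),q.min(0),q.max(0))
    m=(x>.5)&(x<.62)&(y>-.15)&(y<.25)&(z>.03); print("behind",X[m].min(0),X[m].max(0))
E
```

```text
top deck z 0.04777701618391704 2476 ((0.4909205138683319, 0.0189792662858963), (0.13829779624938965, 0.35225921869277954), 0.046279460191726685)
knob 137 [0.4747 0.1017 0.1272] [0.4602 0.0866 0.119 ] [0.4888 0.1169 0.1335]
knob 132 [0.4749 0.002  0.1273] [ 0.4603 -0.0131  0.1163] [0.4886 0.0174 0.1325]
knob 133 [ 0.4752 -0.0976  0.127 ] [ 0.4604 -0.1124  0.1156] [ 0.491  -0.0839  0.132 ]
handle 16 [0.5149 0.1039 0.0961] [0.5099 0.1003 0.0929] [0.5197 0.1078 0.1003]
handle 18 [0.515  0.0036 0.0959] [ 0.5102 -0.0021  0.0903] [0.5201 0.0078 0.0991]
handle 18 [ 0.5108 -0.1161  0.0967] [ 0.5057 -0.1215  0.0906] [ 0.5151 -0.1116  0.1003]
dish rim 453 ((0.456624835729599, -0.36299923062324524), (0.12945985794067383, 0.15536686778068542), 84.25706481933594) 0.02224927318662615
obj 33 [ 0.6872 -0.1425  0.3181] [ 0.6685 -0.1453  0.3057] [ 0.6995 -0.14    0.3246]
obj 457 [ 0.6572 -0.1642  0.0739] [ 0.6212 -0.188   0.0234] [ 0.7    -0.14    0.3554]
obj 109 [ 0.6242 -0.2805  0.013 ] [ 0.6051 -0.3     0.01  ] [ 0.6433 -0.262   0.0172]
obj 71 [ 0.6248 -0.2189  0.0295] [ 0.6154 -0.2314  0.012 ] [ 0.
[... 1138 characters left out ...]
750972748), 85.0189437866211) 0.02289727050968429
obj 7 [ 0.6931 -0.142   0.3228] [ 0.6902 -0.1443  0.321 ] [ 0.6979 -0.1402  0.3239]
obj 157 [ 0.6813 -0.1573  0.1682] [ 0.6632 -0.1773  0.1638] [ 0.6997 -0.1402  0.1719]
obj 93 [ 0.6268 -0.2794  0.0135] [ 0.6071 -0.2983  0.01  ] [ 0.647  -0.2626  0.0191]
obj 375 [ 0.6585 -0.1614  0.0519] [ 0.6311 -0.1865  0.0123] [ 0.6999 -0.1401  0.0689]
obj 97 [ 0.6273 -0.2163  0.0275] [ 0.6175 -0.2285  0.0101] [ 0.6393 -0.2079  0.0541]
obj 5 [ 0.5253 -0.1514  0.0485] [ 0.5215 -0.1575  0.046 ] [ 0.5288 -0.1451  0.0519]
obj 10 [ 0.4834 -0.1538  0.0486] [ 0.4801 -0.1596  0.0448] [ 0.4866 -0.1506  0.0521]
behind [ 0.5    -0.1497  0.03  ] [0.62   0.1996 0.3502]
```

Depth gives consistent heights: knob top at 0.129–0.132 and handle top at about 0.097. The deck is aligned with the world axes. Now I'll check the clearance behind the deck and the IK for the arcs.

```bash
cat >> h.py <<'E'
AX={1:np.array([.4753,.1022]),2:np.array([.4753,.0027]),3:np.array([.4757,-.0968])}
TH0={1:np.radians(3),2:np.radians(1),3:np.radians(-27)}
def pushpose(i,th,back=.0205,z=.086,s=1,flip=0,R=.040):
    r=np.array([np.cos(th),np.sin(th)]); t=s*np.array([-r[1],r[0]])
    p=AX[i]+R*r-back*t
    return np.r_[p,z],down(np.arctan2(t[1],t[0])+flip*np.pi)
E
python3 - <<'E'
from h import *
np.set_printoptions(precision=3,suppress=True)
p,X,k=cloud("top"); x,y,z=np.moveaxis(X,2,0)
for ylo in np.arange(-.2,.2,.05):
    print(round(ylo,2),[ (lambda m: round(float(np.nanmax(z[m])),3) if m.any() else None)((y>ylo)&(y<ylo+.05)&(x>a)&(x<a+.02)) for a in np.arange(.53,.65,.02)])
for s in (1,-1):
  for f in (0,1):
    for i in (1,2,3):
      print(s,f,i,[None if q is None else np.round(q,2).tolist() for q in (manip.inverse_kinematics(*pushpose(i,TH0[i]+s*np.radians(a),s=s,flip=f)) for a in (-15,80))])
print(manip.current_force(),manip.current_time())
E
```

```text
-0.2 [0.004, 0.006, 0.005, 0.005, 0.04, 0.057]
-0.15 [0.005, 0.004, 0.004, 0.005, 0.362, 0.367]
-0.1 [0.005, 0.006, 0.004, 0.006, 0.362, 0.809]
-0.05 [0.006, 0.004, 0.007, 0.006, 0.361, 0.807]
-0.0 [0.006, 0.005, 0.005, 0.005, 0.005, 0.804]
0.05 [0.03, 0.048, 0.049, 0.091, 0.092, 0.803]
0.1 [0.03, 0.049, 0.049, 0.092, 0.093, 0.802]
0.15 [0.005, 0.051, 0.052, 0.093, 0.094, 0.803]
1 0 1 [[0.05, 0.46, 1.85, -0.0, 0.84, -1.31], [0.18, 0.46, 1.84, -0.0, 0.84, -2.84]]
1 0 2 [[-0.14, 0.45, 1.86, -0.0, 0.83, -1.47], None]
1 0 3 [[-0.37, 0.45, 1.86, -0.0, 0.84, -1.2], [-0.24, 0.47, 1.83, -0.0, 0.85, -2.73]]
1 1 1 [[0.05, 0.46, 1.85, -0.0, 0.84, 1.83], [0.18, 0.46, 1.84, -0.0, 0.84, 0.3]]
1 1 2 [[-0.14, 0.45, 1.86, -0.0, 0.83, 1.67], [-0.01, 0.44, 1.88, -0.0, 0.83, 0.14]]
1 1 3 [[-0.37, 0.45, 1.86, -0.0, 0.84, 1.94], [-0.24, 0.47, 1.83, -0.0, 0.85, 0.41]]
-1 0 1 [[0.17, 0.47, 1.82, -0.0, 0.85, 1.43], None]
-1 0 2 [[-0.03, 0.45, 1.86, -0.0, 0.83, 1.27], [-0.16, 0.44, 1.87, -0.0, 0.83, 2.79]]
-1 0 3 [[-0.25, 0.47, 1.82, -0.0, 0.85, 1.53], None]
-1 1 1 [[0.17, 0.47, 1.82, -0.0, 0.85, -1.72], [0.04, 0.45, 1.86, -0.0, 0.83, -0.18]]
-1 1 2 [[-0.03, 0.45, 1.86, -0.0, 0.83, -1.88], [-0.16, 0.44, 1.87, -0.0, 0.83, -0.35]]
-1 1 3 [[-0.25, 0.47, 1.82, -0.0, 0.85, -1.61], [-0.38, 0.44, 1.88, -0.0, 0.83, -0.08]]
[ 0.245 -0.34   0.277] 0.85
```

```bash
cat >> h.py <<'E'
def push(i,to=80,step=10,s=1,flip=1):
    th=TH0[i]; p,R=pushpose(i,th,back=.032,s=s,flip=flip)
    manip.move_ptp(np.r_[p[:2],.17],R); 
    manip.move_l(p,max_speed=.12); manip.dwell(.2)
    f0=np.array(manip.current_force()); print("head",i,"f0",f0)
    for a in range(0,to+1,step):
        p,R=pushpose(i,th+s*np.radians(a),s=s,flip=flip)
        manip.move_l(p,R,max_speed=.03)
        f=np.array(manip.current_force())-f0; t=R[:,1]*(-1 if flip else 1)
        print(a,"tangential",round(-float(f@t),2),"rest",f.round(2),round(manip.current_time(),2))
    p,R=pushpose(i,th+s*np.radians(a),back=.034,s=s,flip=flip)
    manip.move_l(p,max_speed=.1); manip.move_l(np.r_[p[:2],.17],max_speed=.2)
E
python3 - <<'E'
from h import *
np.set_printoptions(precision=3,suppress=True)
k=manip.get_calibration("wrist"); print("cam in tool",manip.current_tcp_rot().T@(-k["R"].T@k["t"]-manip.current_ee_pos()))
manip.set_gripper(0.0,20); print(manip.current_time())
push(1)
E
```

```text
cam in tool [ 0.072 -0.    -0.166]
1.6167
head 1 f0 [-0.606 -0.916  0.421]
0 tangential -1.32 rest [-0.39  1.31 -0.04] 5.45
10 tangential -1.14 rest [-0.12  1.15 -0.39] 5.86
20 tangential -1.07 rest [ 0.61  1.42 -0.35] 6.27
30 tangential -0.59 rest [ 0.86  1.27 -0.39] 6.67
40 tangential -0.62 rest [ 0.64  1.44 -1.13] 7.08
50 tangential -0.17 rest [ 1.07  1.7  -0.2 ] 7.49
60 tangential 0.26 rest [ 0.73  0.86 -0.89] 7.9
70 tangential -0.53 rest [-0.33  0.76 -0.24] 8.31
80 tangential -0.3 rest [-0.18  1.01 -0.85] 8.72
```

```bash
cat >> h.py <<'E'
def cranks():
    for c in ("top","scene"):
        p,X,k=cloud(c); x,y,z=np.moveaxis(X,2,0)
        for i in AX:
            d=np.hypot(x-AX[i][0],y-AX[i][1]); m=(z>.09)&(z<.104)&(d>.03)&(d<.05)
            if m.sum()>3:
                q=np.median(X[m],0)[:2]-AX[i]; print(c,"crank",i,m.sum(),"deg",np.degrees(np.arctan2(q[1],q[0])).round(1),"r",np.hypot(*q).round(4))
E
python3 - <<'E'
from h import *
np.set_printoptions(precision=3,suppress=True)
push(2,to=70,flip=0)
push(3,to=80,flip=0)
manip.move_ptp([.35,-.35,.3],down(-np.pi/2))
cranks()
cv2.imwrite("pics/top1.png",cv2.resize(manip.grab_frame("top")[0][150:290,220:500,::-1],None,fx=2.5,fy=2.5))
print(manip.current_time())
E
```

```text
head 2 f0 [ 0.388  0.142 -0.781]
0 tangential -0.15 rest [-1.03  0.13  1.11] 12.92
10 tangential 0.01 rest [-0.58 -0.12  0.43] 13.32
20 tangential 0.26 rest [ 0.01 -0.28  0.35] 13.73
30 tangential -0.12 rest [0.25 0.29 1.3 ] 14.14
40 tangential 0.41 rest [-0.04 -0.58  0.69] 14.55
50 tangential -0.14 rest [-0.38 -0.25  0.46] 14.96
60 tangential -0.85 rest [-1.17 -0.36  0.87] 15.37
70 tangential -0.21 rest [-0.33 -0.33  0.89] 15.78
head 3 f0 [-0.015 -0.579 -0.625]
0 tangential -0.58 rest [-0.04  0.67  1.12] 19.45
10 tangential -0.58 rest [0.47 0.47 0.87] 19.86
20 tangential -0.11 rest [-0.03  0.12  1.03] 20.27
30 tangential -0.47 rest [0.54 0.5  0.92] 20.68
40 tangential -0.96 rest [-0.53  0.86  1.05] 21.08
50 tangential -0.34 rest [-0.21  0.28  0.54] 21.49
60 tangential -1.07 rest [-0.72  0.8   0.81] 21.9
70 tangential 0.06 rest [0.57 0.45 0.54] 22.31
80 tangential -0.36 rest [-0.09  0.49 -0.33] 22.72
top crank 1 16 deg 2.4 r 0.0394
top crank 2 18 deg 0.3 r 0.0395
top crank 3 18 deg -29.5 r 0.0398
scene crank 1 24 deg 3.6 r 0.0415
scene crank 2 22 deg 1.9 r 0.0415
scene crank 3 20 deg -26.5 r 0.0413
26.6
```

View pics/top1.png

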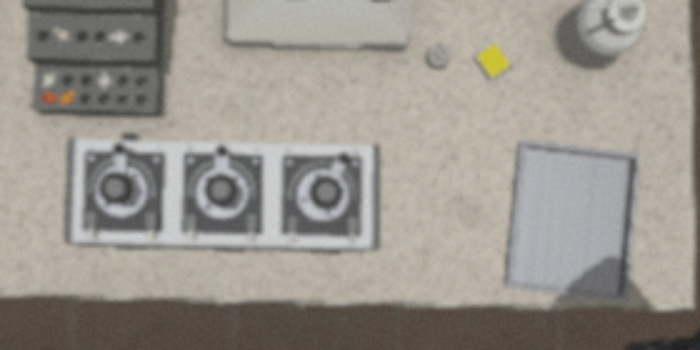

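The picture shows all three cranks still at their start angles: handles at crop px (120,150), (222,150) and (343,158). So the fingers missed them. Before retrying I'll check the gripper state and TCP.

Run:
```python
from h import *
print(manip.current_grip_width(),manip.current_grip_force(),manip.current_ee_pos(),manip.current_time())
p,d=manip.grab_frame("wrist"); cv2.imwrite("pics/w1.png",p[:,:,::-1])
```

```text
0.0019627979707835127 0.0 [ 0.35006656 -0.34990807  0.29992896] 26.6
```

View pics/w1.png

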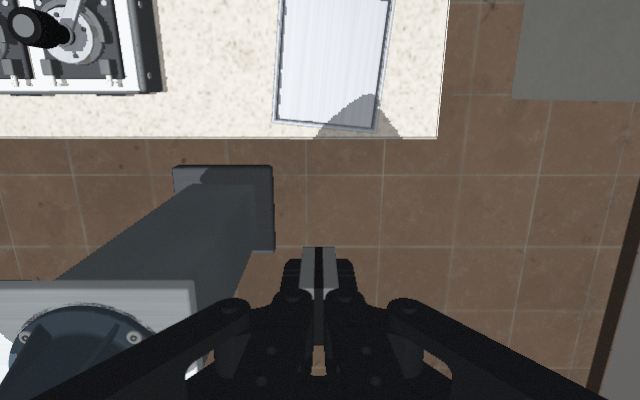

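The gripper is shut and the TCP is as commanded. I'll repeat part of the arc on head 3, checking the pose and taking a picture at mid-push.

Run:
```python
from h import *
np.set_printoptions(precision=4,suppress=True)
i=3; th=TH0[3]
p,R=pushpose(i,th,back=.03,flip=0); manip.move_ptp(np.r_[p[:2],.14],R); manip.move_l(p,max_speed=.15)
print(p,manip.current_ee_pos(),manip.current_time())
p,R=pushpose(i,th+np.radians(25),back=.02,flip=0); manip.move_l(p,R,max_speed=.06)
print(p,manip.current_ee_pos(),R.round(3),manip.current_tcp_rot(),manip.current_time())
k=manip.get_calibration("scene"); im=manip.grab_frame("scene")[0]
print(project(k,[manip.current_ee_pos(),[.5115,-.1165,.098],[.4757,-.0968,.129]]))
cv2.imwrite("pics/s2.png",cv2.resize(im[120:280,250:450,::-1],None,fx=3.5,fy=3.5))
```

```text
[ 0.4977 -0.1417  0.086 ] [ 0.498  -0.1419  0.0864] 29.025
[ 0.515  -0.1182  0.086 ] [ 0.5153 -0.1184  0.0867] [[-0.999  0.035  0.   ]
 [ 0.035  0.999  0.   ]
 [ 0.     0.    -1.   ]] [[-0.9993  0.0371  0.0011]
 [ 0.0371  0.9993 -0.0004]
 [-0.0011 -0.0004 -1.    ]] 29.6583
[[352.1225 177.9984]
 [353.1673 175.9302]
 [362.7308 178.776 ]]
```

View pics/s2.png

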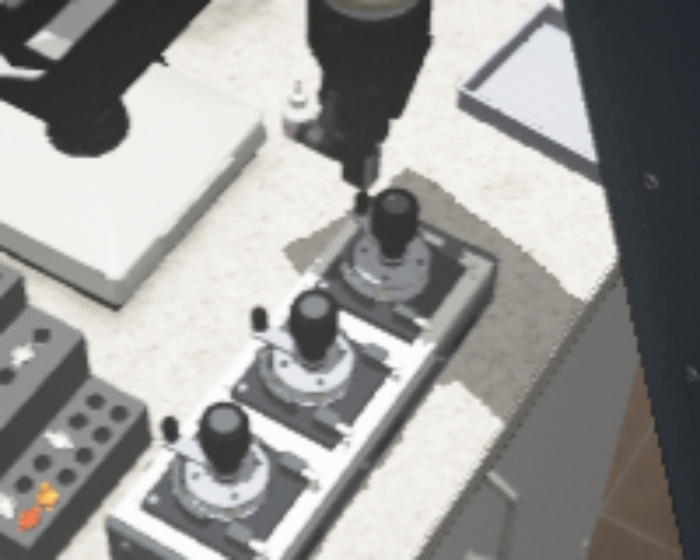

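Here the fingertip (crop px 365,188) hovers just above the handle (362,200), although the TCP reads z = 0.086. The real tip is therefore about 12 mm higher than commanded. There is plenty of room beside the crank, so I'll redo the arc lower, guarding on force.

```bash
cat >> h.py <<'E'
def push2(i,to=75,step=15,flip=0,z=.072,ptp=True,back=.014):
    th=TH0[i]; p,R=pushpose(i,th,back=.028,flip=flip,z=z)
    if ptp: manip.move_ptp(np.r_[p[:2],.15],R)
    else: manip.move_l(np.r_[p[:2],.09],R)
    manip.move_l(p,max_speed=.12)
    f0=np.array(manip.current_force()); print("head",i,"f0",f0)
    for a in range(0,to+1,step):
        p,R=pushpose(i,th+np.radians(a),back=back,flip=flip,z=z)
        manip.move_l(p,R,max_speed=.04)
        f=np.mean([manip.current_force() for _ in range(3)],0)-f0; t=R[:,1]*(-1 if flip else 1)
        print(a,"tang",round(-float(f@t),2),"f",f.round(2),"M",np.round(manip.current_ft_torque(),2),round(manip.current_time(),2))
        if np.linalg.norm(f)>15: print("STOP"); break
    p,R=pushpose(i,th+np.radians(a),back=.03,flip=flip,z=z)
    manip.move_l(p,max_speed=.12); manip.move_l(np.r_[p[:2],.15],max_speed=.25)
E
python3 - <<'E'
from h import *
np.set_printoptions(precision=3,suppress=True)
push2(3,ptp=False)
cranks(); print(manip.current_time())
E
```

```text
head 3 f0 [ 0.013 -0.376  0.035]
0 tang -0.47 f [0.2  0.42 0.08] M [-0.   -0.04  0.04] 31.09
15 tang 1.88 f [-1.63 -1.58  0.97] M [-0.4   0.21 -0.02] 31.52
30 tang 1.13 f [-1.87 -1.23 -0.7 ] M [-0.43  0.3   0.01] 31.94
45 tang 1.97 f [-0.31 -2.17  0.12] M [-0.46  0.21  0.  ] 32.37
60 tang 2.53 f [ 1.05 -2.33  0.8 ] M [-0.44 -0.05  0.  ] 32.79
75 tang 1.17 f [-0.02 -1.76  0.02] M [-0.44 -0.15  0.03] 33.22
top crank 1 17 deg 1.5 r 0.0393
top crank 2 13 deg 3.8 r 0.0397
scene crank 1 25 deg 4.0 r 0.04
scene crank 2 23 deg 2.6 r 0.0418
scene crank 3 19 deg 47.2 r 0.0424
34.0583
```

Run:
```python
from h import *
np.set_printoptions(precision=3,suppress=True)
push2(2,to=70,step=14)
push2(1,to=70,step=14)
cranks(); print(manip.current_time())
```

```text
head 2 f0 [-0.773  0.009 -0.028]
0 tang 0.26 f [ 1.06 -0.24 -0.22] M [-0.01  0.02 -0.04] 36.25
14 tang 0.43 f [ 0.84 -0.22  0.81] M [-0.04  0.01  0.01] 36.66
28 tang 0.11 f [0.6  0.2  1.02] M [-0.02  0.03 -0.04] 37.07
42 tang 0.64 f [ 0.9  -0.04 -0.32] M [ 0.02 -0.    0.  ] 37.48
56 tang 1.07 f [ 0.92 -0.55  0.21] M [ 0.03  0.   -0.03] 37.88
70 tang 1.36 f [ 1.37 -0.2  -0.02] M [ 0.02 -0.01  0.04] 38.29
head 1 f0 [-0.651 -0.543 -0.017]
0 tang -0.93 f [0.68 0.97 0.69] M [-0.04 -0.02 -0.02] 41.5
14 tang -0.39 f [1.31 0.81 0.58] M [0.01 0.   0.01] 41.91
28 tang 0.15 f [ 0.96  0.4  -0.14] M [-0.    0.04 -0.01] 42.32
42 tang -0.24 f [ 0.62  0.96 -1.3 ] M [-0.04 -0.03 -0.02] 42.73
56 tang -0.62 f [-0.28  0.74  0.64] M [-0.   -0.    0.01] 43.13
70 tang 0.81 f [ 0.88  0.12 -0.35] M [ 0.03 -0.02  0.04] 43.54
top crank 2 16 deg 72.4 r 0.0388
top crank 3 14 deg 46.9 r 0.0397
scene crank 1 22 deg 71.7 r 0.0404
scene crank 2 21 deg 71.3 r 0.0405
scene crank 3 20 deg 46.4 r 0.0421
44.3833
```

The wrist moment on head 3 is a steady 0.44 N·m, against 0.05 or less on the other two, so head 3 is the worn one. All cranks are turned 70–74°. Next is approaching its knob, with the closing axis across the crank and a wrist-camera refinement.

Run:
```python
from h import *
np.set_printoptions(precision=4,suppress=True)
R=down(np.radians(-43)); a=AX[3]
manip.move_ptp(np.r_[a,.21],R)
manip.set_gripper(.75,25)
p,X,k=cloud("wrist"); cv2.imwrite("pics/w2.png",p[:,:,::-1])
x,y,z=np.moveaxis(X,2,0); m=(np.hypot(x-a[0],y-a[1])<.03)&(z>.12)&(z<.14)
print(m.sum())
if m.sum(): (c,r)=cv2.minEnclosingCircle(X[m][:,:2].astype(np.float32)); print(c,r,X[m].mean(0),np.median(z[m]),X[m].min(0),X[m].max(0))
print(project(k,[np.r_[a,.129]]),manip.current_ee_pos(),manip.current_time())
```

```text
1402
(0.4781113862991333, -0.0975637286901474) 0.01579933799803257 [ 0.479  -0.0966  0.1285] 0.12894807737608147 [ 0.4625 -0.1124  0.1203] [ 0.4937 -0.0822  0.1315]
[[318.8688 199.7145]] [ 0.4757 -0.0968  0.21  ] 47.7
```

View pics/w2.png

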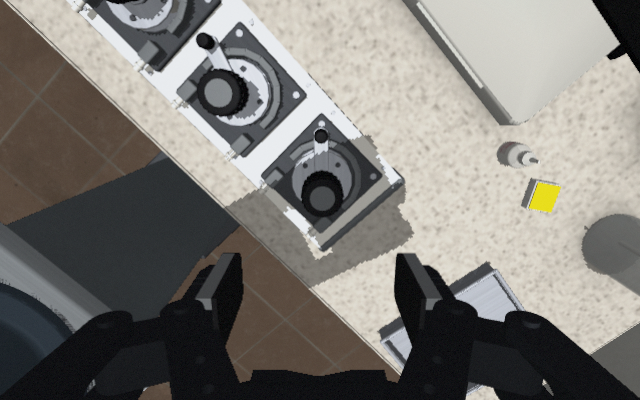

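The wrist view shows knob 3 at px (322,197) against a predicted (319,200), with the crank handle at (320,135) clear of the fingers. That agrees within 2 mm. Grasp and lift.

Run:
```python
from h import *
np.set_printoptions(precision=3,suppress=True)
manip.move_l([.477,-.0972,.083],max_speed=.2); print(manip.current_force())
manip.set_gripper(0.0,25); print("w",manip.current_grip_width(),manip.current_grip_force(),manip.current_force())
w=manip.current_grip_width()
if .25<w<.5:
    manip.move_l([.477,-.0972,.098],max_speed=.05); print(manip.current_force(),manip.current_ft_torque(),manip.current_grip_width())
    manip.move_l([.477,-.0972,.138],max_speed=.1); print(manip.current_force(),manip.current_ft_torque(),manip.current_grip_width(),manip.current_grip_force())
print(manip.current_time())
```

```text
[ 0.32  -0.041 -0.193]
w 0.33903079660851615 26.66547328233719 [-0.177 -4.235  6.906]
[ 0.572 -0.961 -6.626] [-0.339 -0.205 -0.007] 0.3415752134251274
[-0.568 -0.53  -8.164] [ 0.04   0.016 -0.054] 0.3424123316313047 26.16558462381363
49.8833
```

The head is held and weighs 8.2 N. Carry it to the dish and set it down under force guard.

Run:
```python
from h import *
np.set_printoptions(precision=3,suppress=True)
c=np.array([.458,-.363])
manip.move_l(np.r_[c,.138],max_speed=.15); manip.move_l(np.r_[c,.065],max_speed=.1); manip.dwell(.1)
f0=manip.current_force()[2]; print(f0,manip.current_time())
z=.065
while z>.054:
    z-=.001; manip.move_l(np.r_[c,z],max_speed=.02); f=manip.current_force(); print(round(z,3),f[2].round(2))
    if f[2]-f0>3.5: break
p,X,k=cloud("scene"); cv2.imwrite("pics/s3.png",cv2.resize(p[80:240,320:520,::-1],None,fx=3,fy=3))
print(manip.current_ee_pos(),manip.current_ft_torque(),manip.current_time())
```

```text
-7.989788646334533 52.7917
0.064 -8.38
0.063 -7.49
0.062 -8.42
0.061 -7.43
0.06 -7.69
0.059 -4.19
[ 0.458 -0.363  0.059] [0.026 0.094 0.02 ] 54.3417
```

View pics/s3.png

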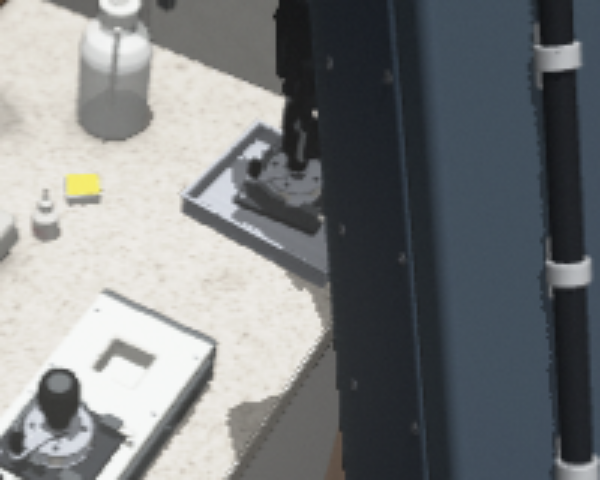

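The head stands in the dish at about px (285,190), touching down at the expected height, and the empty socket shows at (125,360). Release, back off, verify and hand in.

Run:
```python
from h import *
np.set_printoptions(precision=3,suppress=True)
c=np.array([.458,-.363])
manip.move_l(np.r_[c,.0583],max_speed=.02); print(manip.current_force())
manip.set_gripper(.75,25); manip.move_l(np.r_[c,.2],max_speed=.15)
p,X,k=cloud("wrist"); x,y,z=np.moveaxis(X,2,0)
m=(np.hypot(x-c[0],y-c[1])<.04)&(z>.09)&(z<.13); print("knob",m.sum(),cv2.minEnclosingCircle(X[m][:,:2].astype(np.float32)),np.median(z[m]))
cv2.imwrite("pics/w3.png",p[:,:,::-1]); print(manip.current_time())
```

```text
[-0.711  0.17   5.748]
knob 1324 ((0.45839643478393555, -0.36335718631744385), 0.01591791957616806) 0.10393420087183815
56.1667
```

View pics/w3.png

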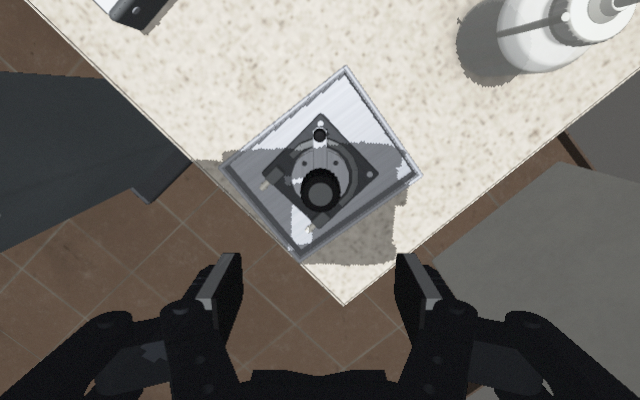

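The head stands upright and centred in the dish. The knob is at px (320,193) with its top at 0.104, as expected, and the gripper is clear.

```bash
python3 -c "
from bench import manip
print(manip.sign_off())"
```

```text
the job is handed in; nothing more can be done
None
```

I found the worn head in seat 3 (right-hand) and stood it upright in the middle of the dish; all three cranks were first turned 70–74°, the two sound heads stay seated, and the job is handed in at about 56 s of the 72 s, with no verdict shown.

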